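# Return the bench supplies to their fitted trays

### The arm

A 7-joint arm with a two-finger parallel gripper is mounted at the origin on a cart in front of the work surface, level with it; the furniture and walls round the work are solid. World frame = base frame: x ahead of the robot, y to its left, z up, the work surface at z = 0. Lengths are in m, angles in degrees, forces in N, time in s.
With the tool pointing down it reaches from about 0.4 to 0.875 m from the base axis. Payload 19.3 kg.
Tool frame: the origin (TCP) lies midway between the tips of the shut fingers; the grasp point (between the pads) lies 19 mm behind it; z points along the fingers, y is the line along which they close (so a half turn about z gives the same grasp; the last joint's range is limited). The gripper opens to 85 mm and grips with 20 to 120 N. Pads are 22 mm wide; open, the fingers measure 114 mm over their backs; the gripper's body (76 mm by 85 mm) begins 54 mm behind the grasp point. The pads swing forward as they close: fully open they stand 13 mm farther back than shut.
Start: joints at [-80.856, 29.874, -2.08, 91.645, 1.215, 58.505, -6.463], TCP at [0.142, 0.609, 0.231] pointing down, gripper open.
Joint ranges: [-166.77, 166.77], [-17.47, 122.26], [-85.68, 81.53], [9.62, 139.38], [-72.42, 252.41], [9.2, 110.78], [-144.41, 144.41]. Speed limits (degrees/s): [108.29, 108.29, 136.94, 136.94, 172.46, 172.46, 172.46].

### API

Orientations are given as [roll, pitch, yaw] about the fixed x, y, z axes, in that order (R = Rz(yaw) Ry(pitch) Rx(roll)).
In Python, from workcell import ctrl, eyes gives the robot as it stands.
- The arm moves only by the tool send_rows, never from a script. Its argument "deltas" is a list of rows, each a list of 5 numbers: the finger opening in mm, from 0 to 85.4, then the shift along the tool's x, y, z in mm, then the turn about the tool's z in degrees. A call has 1 to 20 rows; each row is the pose to reach, as a shift and turn from the pose commanded when the call began, along the tool's axes at that moment; what a row does not reach only later rows make up. A row lasts 1/10 s, in which the tool goes at most 50 mm and 8.59 degrees, less where a joint would pass 70% of its speed; a pose out of reach is approached as far as the arm can. A call with a gripper value outside its range is refused whole. The fingers move at their own pace and stop on an object; the grip force is fixed at half the most. Time passes only in rows, so rows that repeat a pose let the fingers close. It gives the time, the measured TCP pose, the force, the opening and the grip force at its end, in the units of the state.
- ctrl.read_state(): the state, without advancing time (a new reading comes with each control period).
- eyes.read_camera(name): name is "scene" or "top" or "wrist"; returns a dict with "frame" (480x640x3 uint8, red, green, blue), "depth" (480x640 float32, m along the optical axis (not along the pixel's ray), 0 where there is no reading), "intrinsics" (3x3 intrinsics, pixels), "origin" and "orientation" of the camera in the world. Camera axes: x right, y down, z forward; pixel columns grow to the right and rows downward; lengths in m; the calibration is good to about 2 mm. The wrist camera is an equidistant fisheye: a pixel r from the principal point sees the ray r / f radians off the axis. A picture is of the moment at which its call begins.
- ctrl.job_done(): hands the job in; it is judged then, once.
The state is a dict: "clock": time; "q": joint angles; "qd": joint speeds; "effort": joint torques, N m; "ee_pos": TCP position; "ee_rot": TCP orientation; "force": force on the tool from outside, world axes, zero at the start; "wrist_torque": the same for the moment, N m; "finger_gap": opening from 0.0 (shut) to 1.0 (fully open); "gripper_force": force on a finger pad.
Only numpy, scipy, OpenCV 4.12 (cv2) and the standard library are available. Lean on these libraries where they do the work, as an engineer would, in place of code of your own. Each camera call takes 0.05 s, during which the arm holds its last target. There are 200 camera calls.

### The job

Put the bench supplies back into the wooden trays made for them: the flux jar into the large round tray, the solder spool into the small round tray, and the flat steel block with the hollows into the rectangular tray with the brass block laid flat and centred on top of it. Everything stays the same way up as it is now and ends flat on its tray's floor, inside the rim (the brass block flat on the steel one), and let go. Leave the oil bottle standing where it is.

Things in the scene. Friction and masses are not known exactly. Their poses are not given: they have to be found in the camera images.
- flux_jar: flux jar: upright cream-coloured round jar with a black screw lid, 54 mm across the lid, 58 mm high. Grip it round the body below the lid (51 mm across, lower 43 mm); the lid itself gives the fingers no hold. (A similar jar far off at the right end of the bench, out of reach, is not meant.) Origin: centre of its underside; z up.
- solder_spool: solder spool: black round spool wound with silvery wire, standing on its flange, 38 mm across, 28 mm high; grips like a plain cylinder of that size. Origin: centre of its underside; z up.
- steel_block: steel dapping block: flat grey block with round hollows in its top, 46 mm (x) by 58 mm (y), 14 mm high to the plane that carries things laid on it (which act as on a flat top), 0.3 to 0.6 kg. Origin: centre of its underside; x across its width, y along its length, z up.
- brass_block: brass block: plain yellow block, 30 mm (x) by 50 mm (y) by 20 mm high, 0.18 to 0.37 kg. Origin: centre of its underside; x across its narrow width, y along its length, z up.
- jar_tray: large round tray of light wood with a cork floor, for the flux jar: 68 mm inside, 76 mm outside. Walls 4 mm thick, their rim 8 mm over the bench; inner floor 4 mm over the bench. Fixed to the bench. Origin: centre of its underside (on the bench).
- spool_tray: small round tray of light wood with a cork floor, for the solder spool: 50 mm inside, 58 mm outside. Walls 4 mm thick, their rim 8 mm over the bench; inner floor 4 mm over the bench. Fixed to the bench. Origin: centre of its underside (on the bench).
- block_tray: rectangular tray of light wood with a cork floor, for the two blocks: inside 62 mm (x) by 74 mm (y), outside 70 by 82 mm. Walls 4 mm thick, their rim 8 mm over the bench; inner floor 4 mm over the bench. Fixed to the bench. Origin: centre of its underside (on the bench); x and y as its inside.
- oil_bottle: bystander: brown oil bottle with a red spout, 36 mm across, 92 mm high, standing at the right of the work. Origin: centre of its underside. Leave it standing where it is.

How it is judged:
By the outcome, as a careful person would: the job done as asked, in the order asked, and still so for the second after the job is handed in, with the robot touching nothing.
It also fails if it takes over 106 s, if anything falls off the work surface, if the arm or the gripper's body presses on something with over 40 N, if the wrist force passes 120 N, or if a joint passes its speed limit or range.

## Working session

There is one attempt and no reset: what is moved stays moved. The work goes in short steps, Python scripts to look and compute and a tool call to move; the robot and the scene stay as the last step left them, time stands still between calls to the robot, and variables do not carry over. Pictures are saved under pics/ and viewed, at most 17 in all, crops included, and the job is handed in when it is done.

Besides the shell and the picture viewer there is one more tool, called after "Call:" as a command line: name --pt "numbers of a row" for each row, then --argument value for the rest. send_rows: Moves the arm, as the interface text tells. Its arguments: {"type":"object","properties":{"deltas":{"type":"array","items":{"type":"array","items":{"type":"number"}}}},"required":["deltas"]}

```bash
ls; mkdir -p pics; python3 - <<'E'
from workcell import ctrl, eyes
import cv2,numpy as np
print(ctrl.read_state())
for n in ["top","scene"]:
    c=eyes.read_camera(n); np.savez(f"{n}0.npz",**c)
    print(n,c["intrinsics"],c["origin"],c["orientation"])
    cv2.imwrite(f"pics/{n}0.png",c["frame"][:,:,::-1])
E
```

```text
pics
{'clock': 0.0, 'q': array([-80.85557849,  29.90908968,  -2.08100396,  91.67312735,
         1.21287506,  58.50592858,  -6.46273043]), 'qd': array([-0.00589791, -0.09829137, -0.01548732,  0.05672868, -0.08802046,
       -0.00623523, -0.03664614]), 'effort': array([ 2.64648290e-03, -9.27086449e+01,  1.98156461e+00, -3.69929123e+01,
        1.80729985e-02,  8.22419330e-03, -1.10680890e-05]), 'ee_pos': array([0.14231849, 0.60822862, 0.23073062]), 'ee_rot': array([-1.79933928e+02,  3.44821176e-03,  1.66831780e+02]), 'force': array([-0.96483438, -0.40002869,  0.0161916 ]), 'wrist_torque': array([ 0.02760937, -0.02864307,  0.01460768]), 'gripper_force': 0.0, 'finger_gap': 1.0033992910649596}
top [[551.52972882   0.         327.14238085]
 [  0.         551.52972882 236.1543437 ]
 [  0.           0.           1.        ]] [ 0.29418736 -0.13675931  1.44021035] [-1.72169408e+02  1.67631296e-01 -8.97772830e+01]
scene [[433.0992769    0.         314.77518369]
 [  0.         433.0992769  240.1388549 ]
 [  0.           0.           1.        ]] [ 0.10898357 -0.87567764  0.59770641] [-123.37551913   -0.32988212  -26.528702  ]
```

View pics/top0.png

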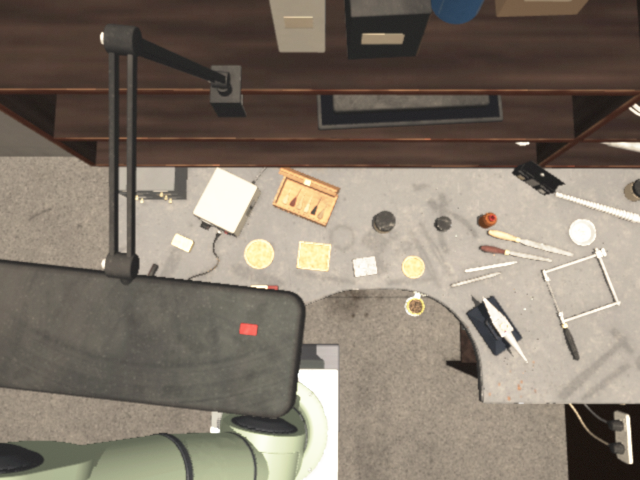

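View pics/scene0.png

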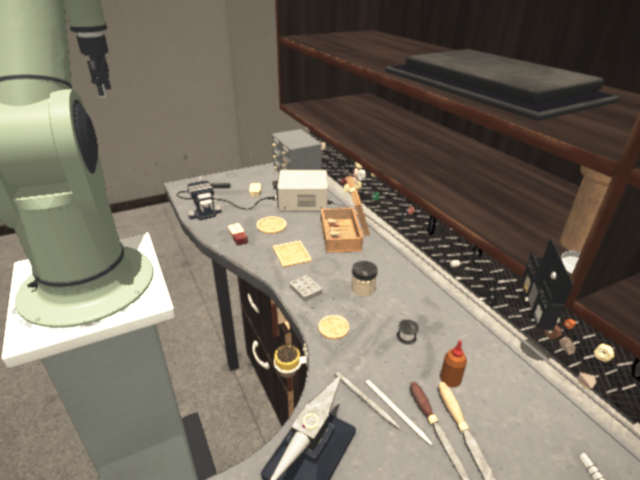

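The top view shows the jar tray at (259,254), block tray (313,256), steel block (365,267), jar (384,221), spool tray (413,267), spool (443,224), bottle (489,220), probably the brass block at (182,242), and a lamp overhead. In the scene view the brass block is near (255,190). Next I'll measure them and check the lamp height.

```bash
cat > h.py <<'E'
import numpy as np,cv2
from scipy.spatial.transform import Rotation as R
def pose(c): return R.from_euler('xyz',c["orientation"],degrees=True).as_matrix(),np.array(c["origin"])
def ray(c,uv,z):
    "pixels -> points on plane height z"
    K=c["intrinsics"];r,o=pose(c);uv=np.atleast_2d(uv).astype(float)
    d=np.c_[(uv[:,0]-K[0,2])/K[0,0],(uv[:,1]-K[1,2])/K[1,1],np.ones(len(uv))]@r.T
    return o+d*((z-o[2])/d[:,2])[:,None]
def cloud(c):
    K=c["intrinsics"];r,o=pose(c);v,u=np.mgrid[:480,:640]
    D=c["depth"].astype(float)
    P=np.stack([(u-K[0,2])/K[0,0]*D,(v-K[1,2])/K[1,1]*D,D],-1)
    return P@r.T+o
E
python3 - <<'E'
from h import *
for n in ["top","scene"]:
    c=dict(np.load(f"{n}0.npz")); P=cloud(c)
    pts=dict(top=dict(lamp=(200,335),lampR=(295,330),arm=(100,450),lamparm=(120,150),brass=(182,242),red=(265,287),jar=(384,221),spool=(443,224),bot=(489,220),steel=(365,267),jt=(259,254),bt=(313,256),st=(413,267),bench=(340,210),iron=(225,200),box=(300,205),clamp=(416,306)),
      scene=dict(brass=(255,188),red=(236,232),jar=(364,268),spool=(407,328),jt=(271,225),bt=(291,253),st=(333,326),box=(340,225),iron=(303,180)))[n]
    for k,(u,v) in pts.items(): print(n,k,P[v,u].round(3), c["frame"][v,u])
c=dict(np.load("top0.npz"));f=c["frame"][:,:,::-1]
a=cv2.resize(f[180:320,120:320],(800,560),interpolation=cv2.INTER_CUBIC);cv2.imwrite("pics/c1.png",a)
a=cv2.resize(f[180:320,310:510],(800,560),interpolation=cv2.INTER_CUBIC);cv2.imwrite("pics/c2.png",a)
E
```

```text
top lamp [ 0.273 -0.018  0.923] [110 106  96]
top lampR [ 0.278 -0.106  0.923] [108 104  94]
top arm [0.109 0.17  0.667] [ 99 103  87]
top lamparm [0.663 0.347 0.206] [76 58 49]
top brass [0.472 0.244 0.023] [255 255 248]
top red [0.357 0.026 0.03 ] [255 254 245]
top jar [ 0.523 -0.276  0.059] [98 91 84]
top spool [ 0.521 -0.431  0.032] [90 84 78]
top bot [ 0.526 -0.541  0.063] [164  84  54]
top steel [ 0.41  -0.23   0.013] [254 252 245]
top jt [0.444 0.047 0.001] [255 245 179]
top bt [ 0.439 -0.095  0.003] [255 247 182]
top st [ 0.411 -0.355  0.007] [255 245 179]
top bench [ 0.562 -0.166  0.001] [204 192 177]
top iron [0.572 0.125 0.081] [255 254 247]
top box [ 0.572 -0.06   0.02 ] [253 232 171]
top clamp [ 0.311 -0.364 -0.007] [184 146 111]
scene brass [0.47  0.235 0.021] [255 253 223]
scene red [0.343 0.024 0.022] [254 246 214]
scene jar [ 0.522 -0.283  0.059] [83 78 71]
scene spool [ 0.52  -0.439  0.027] [84 80 73]
scene jt [0.444 0.045 0.003] [255 243 169]
scene bt [ 0.439 -0.095  0.003] [255 243 169]
scene st [ 0.414 -0.351  0.   ] [255 246 175]
scene box [ 0.608 -0.033  0.003] [240 183 124]
scene iron [0.572 0.118 0.076] [254 251 234]
```

View pics/c1.png

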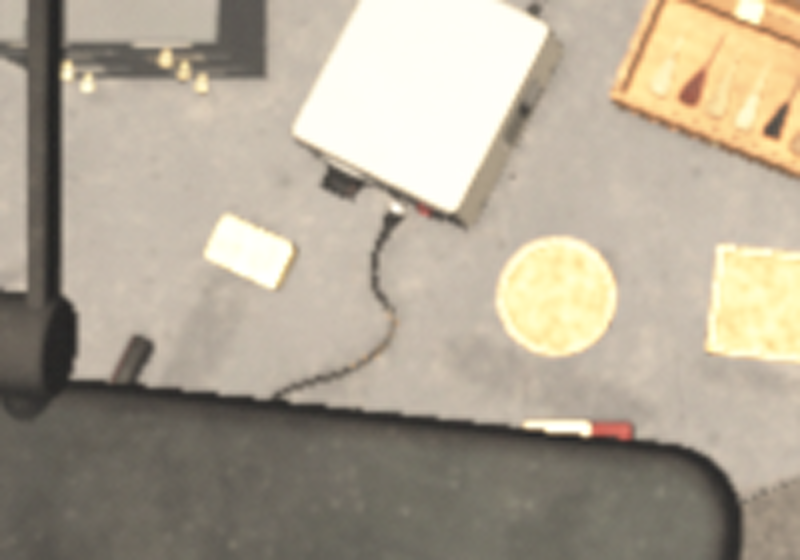

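View pics/c2.png

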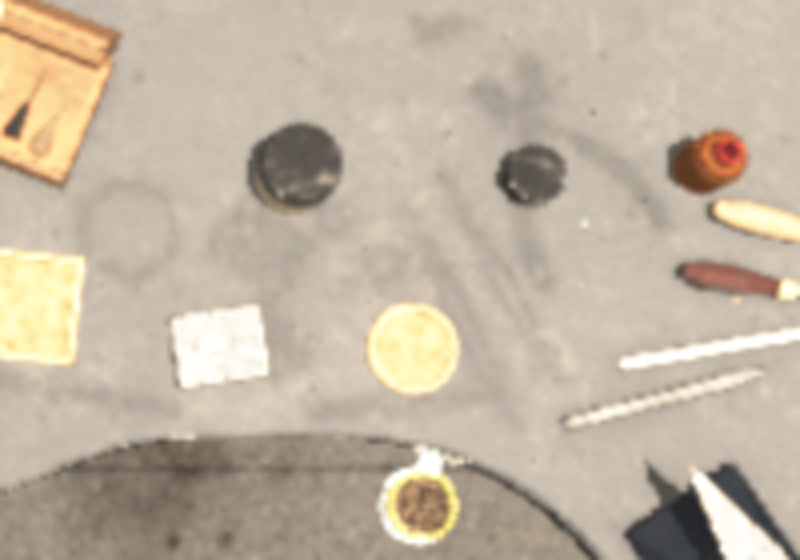

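```bash
cat >> h.py <<'E'
def blob(m,near):
    n,l,s,ce=cv2.connectedComponentsWithStats(m.astype(np.uint8),connectivity=4)
    i=1+np.argmin(np.hypot(*(ce[1:]-near).T)+1e3*(s[1:,4]<15))
    return (l==i).astype(np.uint8)
def contour(c,m,z):
    "subpixel-ish outline of a blob in world xy (mm) at height z; area-centred"
    b=cv2.resize(m*255,None,fx=4,fy=4,interpolation=cv2.INTER_LINEAR)
    k=max(cv2.findContours((b>127).astype(np.uint8),cv2.RETR_EXTERNAL,cv2.CHAIN_APPROX_NONE)[0],key=cv2.contourArea)[:,0]
    return (ray(c,(k+.5)/4-.5,z)[:,:2]*1000).astype(np.float32)
E
python3 - <<'E'
from h import *
for n in ["top","scene"]:
    c=dict(np.load(f"{n}0.npz"));f=c["frame"].astype(int);hsv=cv2.cvtColor(c["frame"],cv2.COLOR_RGB2HSV)
    S,V=hsv[...,1],hsv[...,2];sat=f[...,0]-f[...,2]
    yel=(sat>45)&(V>225); bri=V>238; dark=V<150
    T=dict(jt=(yel,.008,(259,254),(271,225)),bt=(yel,.008,(313,256),(292,253)),st=(yel,.008,(413,267),(333,326)),
     brass=(bri,.02,(182,242),(255,188)),steel=((V>225)&(sat<45),.014,(365,267),(306,287)),jar=(dark,.051,(384,221),(364,271)),spool=(dark,.015,(443,224),(407,331)))
    for k,(m,z,a,b) in T.items():
        q=contour(c,blob(m,a if n=="top" else b),z)
        (ct,wh,an)=cv2.minAreaRect(q)
        print(n,k,np.round(ct,1),np.round(wh,1),round(an,1),"circ",[np.round(x,1) for x in cv2.minEnclosingCircle(q)])
E
```

```text
top jt [444.9  47.3] [78.3 77.8] 1.0 circ [array([444.9,  47. ]), np.float64(40.7)]
top bt [439.2 -96.2] [88.2 76.4] 83.9 circ [array([439.6, -96. ]), np.float64(54.9)]
top st [ 412.3 -355.4] [59.2 62. ] 89.2 circ [array([ 412.3, -354.5]), np.float64(31.9)]
top brass [472.3 245.5] [54.  34.5] 66.0 circ [array([471.6, 246.4]), np.float64(29.4)]
top steel [ 412.8 -229.2] [49.1 59.5] 8.9 circ [array([ 412.1, -228.3]), np.float64(36.0)]
top jar [ 523.6 -275.6] [60.6 56.3] 89.6 circ [array([ 523.2, -274.5]), np.float64(31.7)]
top spool [ 524.7 -432.1] [41.7 44.2] 0.2 circ [array([ 525.5, -432.5]), np.float64(23.8)]
scene jt [443.4  44.2] [84.7 81.1] 64.0 circ [array([442.1,  44.8]), np.float64(44.2)]
scene bt [439.3 -98.2] [95.  75.8] 83.5 circ [array([439.2, -97.5]), np.float64(56.8)]
scene st [ 411.5 -356.8] [60.6 60.3] 63.8 circ [array([ 412.1, -356.7]), np.float64(32.3)]
scene brass [471.4 243.6] [58.2 35.7] 64.2 circ [array([470.9, 243.8]), np.float64(32.2)]
scene steel [ 412.7 -229.8] [44.1 56.3] 10.8 circ [array([ 413.7, -229.7]), np.float64(31.6)]
scene jar [ 523.8 -281. ] [70.  55.1] 56.6 circ [array([ 523.9, -281.1]), np.float64(35.8)]
scene spool [ 524.  -436.1] [68.  40.2] 41.8 circ [array([ 523.6, -435.7]), np.float64(34.2)]
```

```bash
python3 - <<'E'
from h import *
c=dict(np.load("top0.npz"));P=cloud(c)
for uv in [(114,120),(131,120),(114,200),(131,220),(122,265),(122,40),(227,100),(180,60),(10,340),(60,285),(150,275)]: print(uv,P[uv[1],uv[0]].round(2))
for n in("top","scene"):
    P=cloud(dict(np.load(n+"0.npz")));Z=P[...,2]
    for y in np.arange(-.6,.7,.1):
        print(n,round(y,1),[ (lambda s: round(float(s.max()),2) if len(s)>8 else None)(Z[(abs(P[...,0]-x)<.05)&(abs(P[...,1]-y)<.05)&(Z<.5)&(Z>-.02)]) for x in (.3,.4,.5,.6,.7)])
E
```

```text
(114, 120) [0.45 0.04 0.99]
(131, 120) [0.45 0.03 0.99]
(114, 200) [0.39 0.05 0.97]
(131, 220) [0.37 0.04 0.96]
(122, 265) [0.33 0.05 0.95]
(122, 40) [0.51 0.03 1.02]
(227, 100) [0.61 0.02 0.65]
(180, 60) [0.55 0.02 0.9 ]
(10, 340) [0.27 0.16 0.92]
(60, 285) [0.32 0.11 0.92]
(150, 275) [0.39 0.33 0.01]
top -0.6 [0.09, 0.02, 0.07, 0.5, 0.5]
top -0.5 [0.09, 0.02, 0.09, 0.41, 0.42]
top -0.4 [0.01, 0.01, 0.04, 0.41, 0.44]
top -0.3 [-0.0, 0.02, 0.07, 0.41, 0.44]
top -0.2 [0.0, 0.02, 0.01, 0.42, 0.44]
top -0.1 [0.01, 0.02, 0.05, 0.42, 0.44]
top -0.0 [None, 0.03, 0.04, 0.41, 0.41]
top 0.1 [None, 0.03, 0.09, 0.41, 0.41]
top 0.2 [None, 0.02, 0.08, 0.41, 0.41]
top 0.3 [None, 0.02, 0.03, 0.41, 0.41]
top 0.4 [None, 0.01, 0.01, 0.5, 0.5]
top 0.5 [None, None, None, None, None]
top 0.6 [None, None, None, None, None]
scene -0.6 [0.09, 0.02, 0.09, 0.46, 0.4]
scene -0.5 [0.08, 0.01, 0.09, 0.4, 0.41]
scene -0.4 [0.0, 0.01, 0.03, 0.4, 0.44]
scene -0.3 [-0.0, 0.02, 0.06, 0.41, 0.44]
scene -0.2 [0.0, 0.02, 0.0, 0.41, 0.43]
scene -0.1 [0.0, 0.01, 0.04, 0.41, 0.43]
scene -0.0 [0.02, 0.02, 0.04, 0.4, 0.4]
scene 0.1 [0.07, 0.02, 0.08, 0.4, 0.4]
scene 0.2 [0.08, 0.02, 0.08, 0.4, 0.4]
scene 0.3 [0.08, 0.02, 0.02, 0.4, 0.4]
scene 0.4 [0.0, 0.0, 0.0, 0.49, 0.49]
scene 0.5 [None, None, None, None, None]
scene 0.6 [None, None, None, None, None]
```

Call:
send_rows --pt "65 -20 -12 4 5" --pt "65 -55 -35 10 12" --pt "65 -92 -58 17 19" --pt "65 -130 -81 25 27" --pt "65 -167 -104 32 35" --pt "65 -204 -127 40 42" --pt "65 -241 -150 47 50" --pt "65 -278 -173 55 58" --pt "65 -315 -196 62 65" --pt "65 -345 -215 68 72" --pt "65 -362 -226 70 76" --pt "65 -370.3 -230.7 71 76.83" --pt "65 -370.3 -230.7 71 76.83"

```text
clock: 1.4
ee_pos: [0.4506, 0.2995, 0.1602]
ee_rot: [-180.0, 0.0, 90.1]
force: [-0.8, 0.3, -0.2]
finger_gap: 0.763
gripper_force: 0.0
```

```bash
python3 - <<'E'
from workcell import ctrl, eyes
import cv2,numpy as np
print(ctrl.read_state()["q"])
c=eyes.read_camera("scene");cv2.imwrite("pics/s1.png",c["frame"][:,:,::-1])
E
```

```text
[-53.72958595  28.88194248  18.93004574 109.05055625 -12.99750884
  44.14877987 -27.5490063 ]
```

View pics/s1.png

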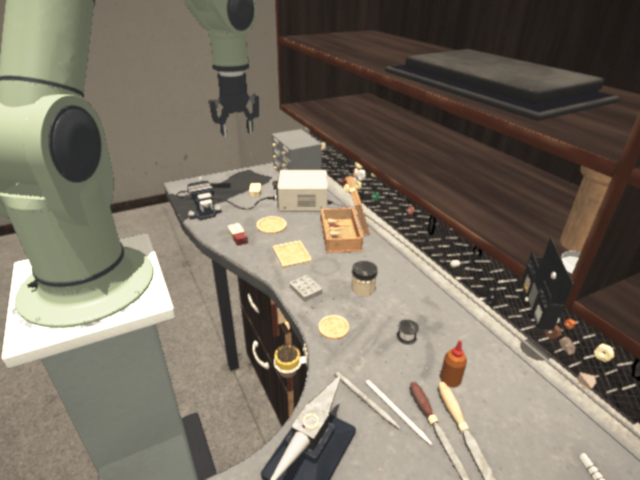

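The gripper is clear at about (233,100) and the scene is undisturbed. Next, over to the jar.

Call:
send_rows --pt "65 -15 2 2 0" --pt "65 -50 6 5 0" --pt "65 -92 12 10 0" --pt "65 -137 17 15 0" --pt "65 -182 23 20 0" --pt "65 -227 29 25 0" --pt "65 -272 35 30 0" --pt "65 -317 40 30 0" --pt "65 -362 46 30 0" --pt "65 -407 52 30 0" --pt "65 -452 58 30 0" --pt "65 -497 63 30 0" --pt "65 -537 68 30 0" --pt "65 -565 72 30 0" --pt "65 -577 73.6 30 0" --pt "65 -577 73.6 30 0" --pt "65 -577 73.6 30 0"

```text
clock: 3.15
ee_pos: [0.5241, -0.2757, 0.1302]
ee_rot: [-180.0, -0.1, 90.1]
force: [-0.4, 0.3, 0.3]
finger_gap: 0.762
gripper_force: 0.0
```

```bash
python3 - <<'E'
from workcell import ctrl, eyes
import cv2,numpy as np
s=ctrl.read_state();print(s["q"],s["ee_pos"])
c=eyes.read_camera("wrist");np.savez("w1.npz",**c);cv2.imwrite("pics/w1.png",c["frame"][:,:,::-1])
print(c["intrinsics"],c["origin"],c["orientation"])
E
```

```text
[ 10.26832963  35.29502454  17.09230739 102.4618355  -14.12091251
  44.36689801  34.66969792] [ 0.5240796  -0.27574006  0.1301862 ]
[[371.64829954   0.         319.05383788]
 [  0.         371.64829954 244.06696481]
 [  0.           0.           1.        ]] [ 0.52326629 -0.2074962   0.27234241] [1.64398217e+02 5.77608754e-02 1.40904226e-01]
```

View pics/w1.png

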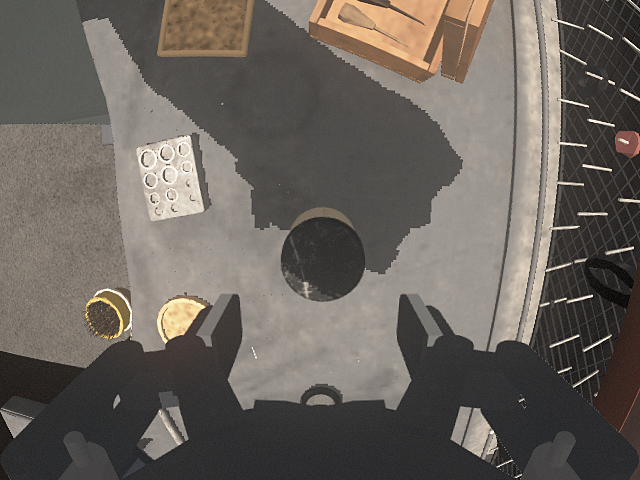

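The wrist view shows the lid centred near (323,259), between the fingers in x. I'll convert that to a position.

```bash
cat >> h.py <<'E'
def fray(c,uv,z):
    K=c["intrinsics"];r,o=pose(c);p=(np.atleast_2d(uv).astype(float)-K[:2,2])/K[0,0]
    t=np.linalg.norm(p,axis=1)[:,None]
    d=np.c_[p/np.maximum(t,1e-9)*np.sin(t),np.cos(t)]@r.T
    return o+d*((z-o[2])/d[:,2])[:,None]
E
python3 - <<'E'
from h import *
c=dict(np.load("w1.npz"))
print((fray(c,[(323,259),(281,259),(365,259),(323,301),(323,217)],.058)*1000).round(1))
print((fray(c,[(182,320)],.008)*1000).round(1))
print((fray(c,[(137,147),(194,136),(205,209),(150,220)],.014)*1000).round(1))
E
```

```text
[[ 525.6 -276.7   58. ]
 [ 500.1 -276.8   58. ]
 [ 551.2 -276.7   58. ]
 [ 525.8 -304.6   58. ]
 [ 525.5 -250.8   58. ]]
[[ 408.7 -347.6    8. ]]
[[ 387.2 -204.8   14. ]
 [ 434.  -200.    14. ]
 [ 440.1 -253.4   14. ]
 [ 394.2 -260.9   14. ]]
```

Call:
send_rows --pt "65 0 1.5 20 0" --pt "65 0 1.5 50 0" --pt "65 0 1.5 80 0" --pt "65 0 1.5 105 0" --pt "65 0 1.5 120 0" --pt "65 0 1.5 127.5 0" --pt "65 0 1.5 127.5 0" --pt "40 0 1.5 127.5 0" --pt "40 0 1.5 127.5 0" --pt "40 0 1.5 127.5 0" --pt "40 0 1.5 127.5 0" --pt "40 0 1.5 127.5 0" --pt "40 0 1.5 127.5 0"

```text
clock: 4.5
ee_pos: [0.5261, -0.2776, 0.0041]
ee_rot: [179.9, 0.0, 90.0]
force: [-0.7, 1.1, 8.7]
finger_gap: 0.58
gripper_force: 62.4
```

Call:
send_rows --pt "40 0 0 -5 0" --pt "40 0 0 -20 0" --pt "40 0 0 -45 0" --pt "40 0 0 -75 0" --pt "40 0 0 -100 0" --pt "40 0 0 -110 0" --pt "40 0 0 -110 0"

```text
clock: 5.2
ee_pos: [0.5262, -0.2777, 0.1146]
ee_rot: [179.9, 0.1, 90.0]
force: [-0.1, -0.6, -1.6]
finger_gap: 0.586
gripper_force: 62.3
```

```bash
python3 - <<'E'
from workcell import ctrl, eyes
import cv2,numpy as np
s=ctrl.read_state();print(s["q"],s["ee_pos"])
c=eyes.read_camera("scene");np.savez("s2.npz",**c);cv2.imwrite("pics/s2.png",cv2.resize(c["frame"][80:330,260:510,::-1],(600,600),interpolation=cv2.INTER_CUBIC))
E
```

```text
[ 10.61795089  36.68942222  16.75668365 102.718591   -14.77039982
  42.5721492   35.15612834] [ 0.52620325 -0.27769749  0.11461049]
```

View pics/s2.png

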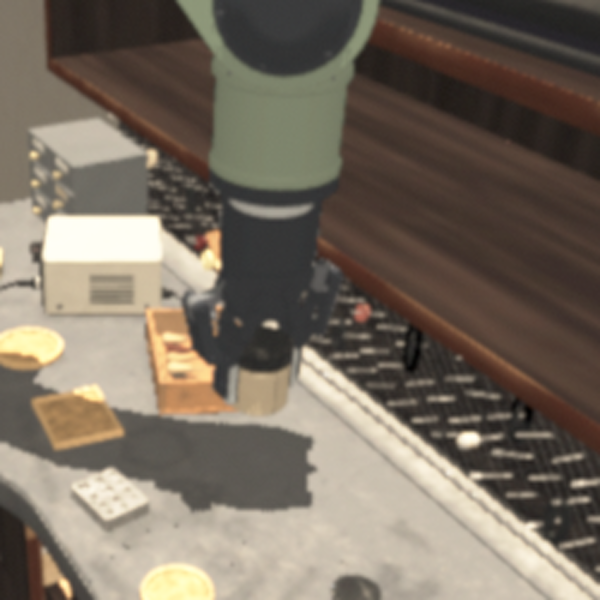

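The jar hangs upright in the grip at (265,385) in the crop. Next, over the round tray.

Call:
send_rows --pt "40 10 -2 0 0" --pt "40 32 -8 0 0" --pt "40 62 -15 0 0" --pt "40 97 -24 0 0" --pt "40 132 -33 0 0" --pt "40 167 -42 0 0" --pt "40 202 -51 0 0" --pt "40 237 -60 0 0" --pt "40 270 -68 0 0" --pt "40 298 -75 0 0" --pt "40 316 -80 0 0" --pt "40 324 -81.7 0 0" --pt "40 324 -81.7 0 0" --pt "40 324 -81.7 0 0"

```text
clock: 6.65
ee_pos: [0.4437, 0.0458, 0.1125]
ee_rot: [-180.0, 0.0, 90.0]
force: [-0.4, 0.0, -0.9]
finger_gap: 0.582
gripper_force: 62.4
```

Call:
send_rows --pt "40 0.5 0.5 15 0" --pt "40 0.5 0.5 40 0" --pt "40 0.5 0.5 65 0" --pt "40 0.5 0.5 85 0" --pt "40 0.5 0.5 95 0" --pt "40 0.5 0.5 100 0" --pt "40 0.5 0.5 103 0" --pt "40 0.5 0.5 105 0" --pt "40 0.5 0.5 105 0"

```text
clock: 7.55
ee_pos: [0.4446, 0.0471, 0.0082]
ee_rot: [180.0, -0.0, 90.0]
force: [0.2, -0.4, -1.6]
finger_gap: 0.582
gripper_force: 62.5
```

Call:
send_rows --pt "40 0 0 1.5 0" --pt "40 0 0 1.5 0"

```text
clock: 7.75
ee_pos: [0.4447, 0.0472, 0.0079]
ee_rot: [179.9, -0.0, 90.0]
force: [-7.1, -0.4, 42.4]
finger_gap: 0.584
gripper_force: 66.5
```

Call:
send_rows --pt "40 0 0 -1 0" --pt "50 0 0 -1 0" --pt "60 0 0 -1 0" --pt "68 0 0 -1 0" --pt "68 0 0 -1 0" --pt "68 0 0 -15 0" --pt "68 0 0 -45 0" --pt "68 0 0 -85 0" --pt "68 0 0 -124 0" --pt "68 0 0 -124 0"

```text
clock: 8.75
ee_pos: [0.4461, 0.0474, 0.134]
ee_rot: [179.7, -0.1, 90.0]
force: [0.7, 0.1, -0.5]
finger_gap: 0.795
gripper_force: 0.0
```

```bash
python3 - <<'E'
from workcell import ctrl, eyes
import cv2,numpy as np
s=ctrl.read_state();print(s["q"],s["ee_pos"])
c=eyes.read_camera("wrist");np.savez("w2.npz",**c);cv2.imwrite("pics/w2.png",c["frame"][:,:,::-1])
E
```

```text
[-29.66056818  24.2150095   20.44985314 123.57980637 -14.86895053
  34.13626799   1.4578911 ] [0.44609632 0.04737638 0.13400655]
```

View pics/w2.png

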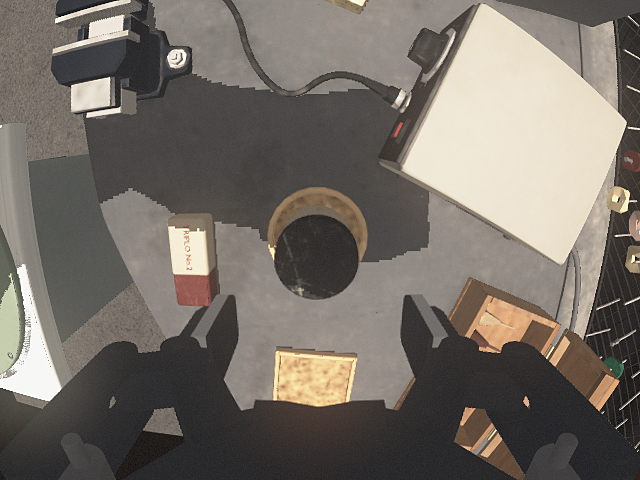

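The lid is at (316,257), with the tray ring showing around it over columns 267–368. A quick check of the numbers:

```bash
python3 - <<'E'
from h import *
c=dict(np.load("w2.npz"))
print("lid",(fray(c,[(274,257),(358,257),(316,214),(316,299)],.062)*1000).round(1))
print("tray",(fray(c,[(267,235),(368,235),(317,187)],.008)*1000).round(1))
E
```

```text
lid [[418.3  47.7  62. ]
 [469.3  47.7  62. ]
 [443.9  74.2  62. ]
 [443.7  20.   62. ]]
tray [[406.9  47.9   8. ]
 [482.6  47.9   8. ]
 [444.4  83.7   8. ]]
```

Call:
send_rows --pt "55 -15 3 0 0" --pt "55 -50 8 0 0" --pt "55 -92 15 0 0" --pt "55 -134 22 0 0" --pt "55 -176 29 0 0" --pt "55 -218 36 0 0" --pt "55 -260 43 0 0" --pt "55 -302 50 0 0" --pt "55 -344 57 0 0" --pt "55 -386 64 0 0" --pt "55 -425 70 0 0" --pt "55 -458 76 0 0" --pt "55 -475 79 0 0" --pt "55 -480 79.5 0 0" --pt "55 -480 79.5 0 0" --pt "55 -480 79.5 0 0"

```text
clock: 10.4
ee_pos: [0.5238, -0.4316, 0.1297]
ee_rot: [-180.0, -0.1, 90.0]
force: [0.2, 1.1, 0.2]
finger_gap: 0.647
gripper_force: 0.0
```

```bash
python3 - <<'E'
from workcell import ctrl, eyes
from h import *
s=ctrl.read_state();print(s["q"],s["ee_pos"])
c=eyes.read_camera("wrist");np.savez("w3.npz",**c);cv2.imwrite("pics/w3.png",c["frame"][:,:,::-1])
E
```

```text
[ 23.18108195  42.6166851   18.53602734  88.27601377 -15.94301111
  51.79064641  47.12250978] [ 0.52380638 -0.43160923  0.12968025]
```

View pics/w3.png

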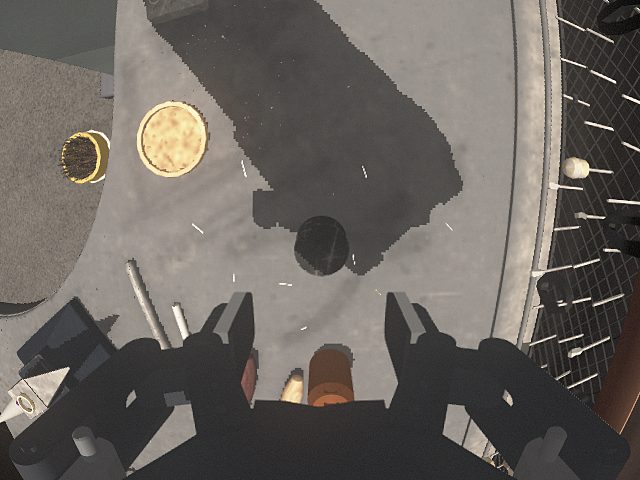

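The spool is at about (321,246) with 27 px radius. The spool tray is at (172,139), and the bottle is clear at (330,375).

```bash
python3 - <<'E'
from h import *
c=dict(np.load("w3.npz"))
print("spool",(fray(c,[(294,246),(348,246),(321,216),(321,276)],.028)*1000).round(1))
print("tray",(fray(c,[(137,139),(208,139),(172,101),(172,178)],.008)*1000).round(1))
print("bottle",(fray(c,[(309,375),(352,375)],.03)*1000).round(1))
E
```

```text
spool [[ 505.8 -432.8   28. ]
 [ 542.7 -432.8   28. ]
 [ 524.2 -411.9   28. ]
 [ 524.3 -454.6   28. ]]
tray [[ 384.3 -354.3    8. ]
 [ 442.6 -358.4    8. ]
 [ 414.7 -328.1    8. ]
 [ 412.8 -385.9    8. ]]
bottle [[ 515.1 -537.7   30. ]
 [ 549.  -537.9   30. ]]
```

Call:
send_rows --pt "55 0 0 20 0" --pt "55 0 0 50 0" --pt "55 0 0 80 0" --pt "55 0 0 105 0" --pt "55 0 0 119 0" --pt "55 0 0 124 0" --pt "55 0 0 124 0" --pt "25 0 0 124 0" --pt "25 0 0 124 0" --pt "25 0 0 124 0" --pt "25 0 0 124 0" --pt "25 0 0 124 0" --pt "25 0 0 124 0"

```text
clock: 11.75
ee_pos: [0.5244, -0.4334, 0.008]
ee_rot: [179.9, 0.1, 90.0]
force: [-2.2, 2.7, 7.0]
finger_gap: 0.417
gripper_force: 59.8
```

Call:
send_rows --pt "25 0 0 -8 0" --pt "25 0 0 -28 0" --pt "25 2 -3 -50 0" --pt "25 10 -15 -60 0" --pt "25 24 -35 -60 0" --pt "25 42 -60 -60 0" --pt "25 58 -84 -60 0" --pt "25 70 -102 -60 0" --pt "25 76 -110.5 -60 0" --pt "25 77 -111.8 -60 0" --pt "25 77 -111.8 -60 0"

```text
clock: 12.85
ee_pos: [0.4129, -0.3565, 0.0668]
ee_rot: [179.9, 0.0, 90.0]
force: [0.8, -0.9, -1.2]
finger_gap: 0.416
gripper_force: 60.1
```

Call:
send_rows --pt "25 0 0 8 0" --pt "25 0 0 25 0" --pt "25 0 0 42 0" --pt "25 0 0 51 0" --pt "25 0 0 54 0" --pt "25 0 0 55 0" --pt "25 0 0 55 0"

```text
clock: 13.55
ee_pos: [0.4119, -0.3558, 0.0119]
ee_rot: [-180.0, -0.0, 90.0]
force: [-4.7, 5.3, 17.4]
finger_gap: 0.414
gripper_force: 62.0
```

Call:
send_rows --pt "25 0 0 0.7 0" --pt "25 0 0 0.7 0"

```text
clock: 13.75
ee_pos: [0.4119, -0.3558, 0.0118]
ee_rot: [180.0, -0.1, 90.0]
force: [-9.0, 8.7, 33.6]
finger_gap: 0.419
gripper_force: 63.6
```

Seated. Releasing and lifting.

Call:
send_rows --pt "25 0 0 -0.7 0" --pt "38 0 0 -0.7 0" --pt "48 0 0 -0.7 0" --pt "56 0 0 -0.7 0" --pt "56 0 0 -0.7 0" --pt "56 0 0 -15 0" --pt "60 0 0 -45 0" --pt "60 0 0 -85 0" --pt "60 0 0 -120 0" --pt "60 0 0 -120 0"

```text
clock: 14.75
ee_pos: [0.4135, -0.3574, 0.1357]
ee_rot: [179.7, 0.2, 90.0]
force: [-0.2, -0.9, -0.5]
finger_gap: 0.705
gripper_force: 0.0
```

```bash
python3 - <<'E'
from workcell import ctrl, eyes
from h import *
s=ctrl.read_state();print(s["q"],s["ee_pos"])
c=eyes.read_camera("wrist");np.savez("w4.npz",**c);cv2.imwrite("pics/w4.png",c["frame"][:,:,::-1])
E
```

```text
[ 20.70180799  31.38514861  19.25094409 109.61925132 -15.20421409
  41.06371986  48.79060598] [ 0.41349708 -0.35735354  0.13566274]
```

View pics/w4.png

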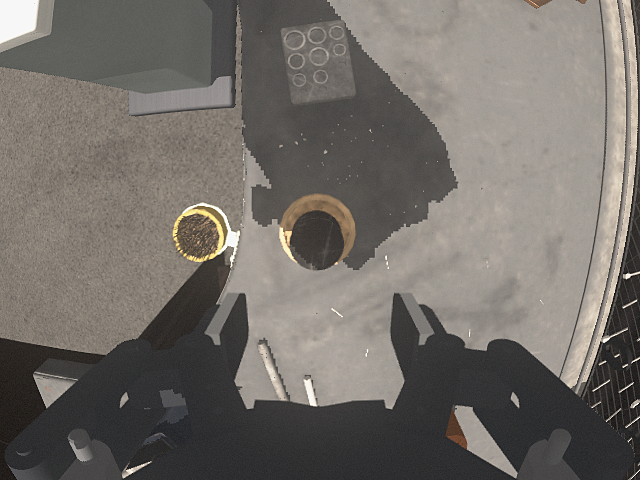

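The spool is inside its tray, centred at (317,240). Next, the steel block.

Call:
send_rows --pt "62 12 0 0 -1" --pt "62 40 0 0 -3" --pt "62 75 0 0 -5" --pt "62 105 0 0 -7" --pt "62 122 0 0 -8" --pt "62 126.6 0 0 -8.5" --pt "62 126.6 0 0 -8.5" --pt "62 126.6 0 0 -8.5"

```text
clock: 15.6
ee_pos: [0.4118, -0.2299, 0.1304]
ee_rot: [-180.0, 0.0, 98.5]
force: [-0.3, -0.1, -0.1]
finger_gap: 0.724
gripper_force: 0.0
```

```bash
python3 - <<'E'
from workcell import ctrl, eyes
from h import *
s=ctrl.read_state();print(s["q"],s["ee_pos"],s["ee_rot"])
c=eyes.read_camera("wrist");np.savez("w5.npz",**c);cv2.imwrite("pics/w5.png",c["frame"][:,:,::-1])
E
```

```text
[  8.62924092  26.09204915  17.27046682 120.17557029 -12.96326932
  35.47722705  43.3105425 ] [ 0.41176549 -0.22987261  0.13040219] [-1.79971879e+02  7.97282609e-03  9.84609224e+01]
```

View pics/w5.png

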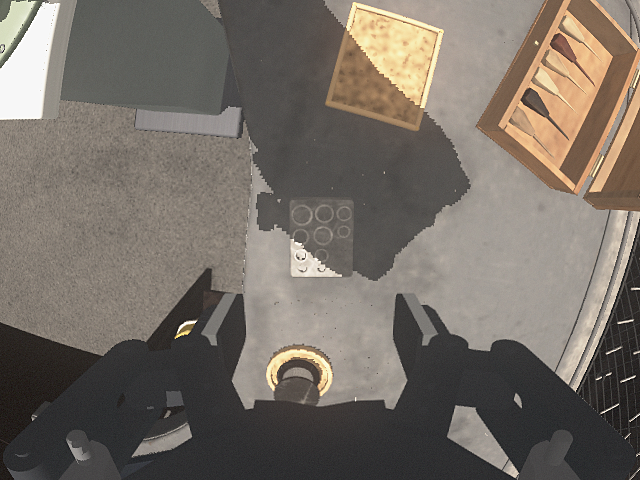

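The steel block spans (290–353, 200–277) and is square to the tool. The tray's outer corners are near (353,3), (443,30), (417,130) and (326,103).

```bash
python3 - <<'E'
from h import *
c=dict(np.load("w5.npz"))
for n,p,z in(("steel",[(290,200),(352,199),(353,277),(290,277)],.014),("tray",[(353,3),(443,30),(417,130),(326,103)],.008)):
    q=fray(c,p,z)[:,:2]*1000
    e=lambda a,b: round(np.degrees(np.arctan2(*(q[a]-q[b])[::-1])),1)
    print(n,q.round(1).tolist(),q.mean(0).round(1),"len dir",e(0,3),e(1,2),"x dir",e(1,0),e(2,3))
E
```

```text
steel [[386.5, -205.1], [429.5, -197.9], [440.2, -255.3], [393.8, -262.3]] [ 412.5 -230.1] len dir 97.3 100.6 x dir 9.5 8.5
tray [[409.3, -55.1], [477.4, -61.2], [468.6, -141.2], [401.4, -133.6]] [439.1 -97.8] len dir 84.3 83.7 x dir -5.1 -6.4
```

Call:
send_rows --pt "62 0 0 20 0" --pt "62 0 0 50 0" --pt "62 0 0 80 0" --pt "62 0 0 105 0" --pt "62 0 0 120 0" --pt "62 0 0 126 0" --pt "62 0 0 126 0" --pt "30 0 0 126 0" --pt "30 0 0 126 0" --pt "30 0 0 126 0" --pt "30 0 0 126 0" --pt "30 0 0 126 0" --pt "30 0 0 126 0"

```text
clock: 16.95
ee_pos: [0.4126, -0.2299, 0.0058]
ee_rot: [179.9, 0.1, 98.5]
force: [-1.9, -0.3, 7.0]
finger_gap: 0.513
gripper_force: 60.3
```

Call:
send_rows --pt "30 0 0 -5 0" --pt "30 0 0 -15 0" --pt "30 0 0 -35 0" --pt "30 0 0 -50 0" --pt "30 0 0 -56 0" --pt "30 0 0 -56 0"

```text
clock: 17.55
ee_pos: [0.4125, -0.2294, 0.0616]
ee_rot: [179.9, 0.0, 98.5]
force: [-0.2, 0.1, -5.5]
finger_gap: 0.52
gripper_force: 63.0
```

Call:
send_rows --pt "30 8 3 0 1" --pt "30 25 9 0 3" --pt "30 48 17 0 5.5" --pt "30 73 26 0 8" --pt "30 97 35 0 11" --pt "30 115 42 0 13" --pt "30 125 45 0 14.2" --pt "30 127 45.9 0 14.5" --pt "30 127 45.9 0 14.5" --pt "30 127 45.9 0 14.5"

```text
clock: 18.55
ee_pos: [0.4384, -0.0975, 0.0604]
ee_rot: [-180.0, 0.0, 84.0]
force: [-0.1, -1.3, -4.9]
finger_gap: 0.513
gripper_force: 63.0
```

```bash
python3 - <<'E'
from workcell import ctrl, eyes
from h import *
s=ctrl.read_state();print(s["q"],s["ee_pos"],s["ee_rot"])
c=eyes.read_camera("wrist");np.savez("w6.npz",**c);cv2.imwrite("pics/w6.png",c["frame"][:,:,::-1])
E
```

```text
[ -9.05693994  33.09428953  18.40008126 125.54676917 -24.31353069
  24.69730193  22.81416476] [ 0.43836256 -0.09749108  0.06042583] [-1.79980838e+02  1.84660753e-02  8.39781987e+01]
```

View pics/w6.png

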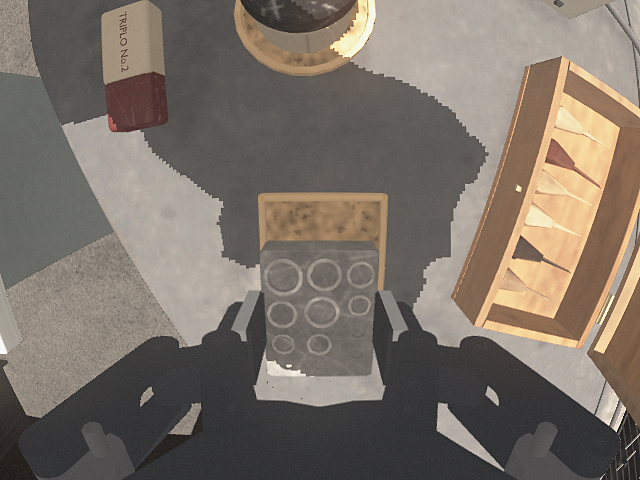

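The block hangs level and square over the tray, with tray edges at columns 259–387 and the block at 262–378, so I'll add about 1 mm in +tool-y while lowering.

Call:
send_rows --pt "30 0 1 8 0" --pt "30 0 1 22 0" --pt "30 0 1 36 0" --pt "30 0 1 45 0" --pt "30 0 1 49 0" --pt "30 0 1 50 0" --pt "30 0 1 50 0"

```text
clock: 19.3
ee_pos: [0.4397, -0.0972, 0.0107]
ee_rot: [180.0, 0.0, 84.0]
force: [0.4, 0.4, -5.2]
finger_gap: 0.511
gripper_force: 63.0
```

Call:
send_rows --pt "30 0 0 1 0" --pt "30 0 0 1 0"

```text
clock: 19.5
ee_pos: [0.4399, -0.0971, 0.0099]
ee_rot: [180.0, 0.0, 84.0]
force: [0.7, -0.4, -4.6]
finger_gap: 0.516
gripper_force: 63.0
```

Call:
send_rows --pt "30 0 0 0.8 0" --pt "30 0 0 0.8 0"

```text
clock: 19.7
ee_pos: [0.4399, -0.0971, 0.0097]
ee_rot: [179.9, -0.0, 84.0]
force: [-4.3, 0.4, 23.0]
finger_gap: 0.516
gripper_force: 66.0
```

Call:
send_rows --pt "30 0 0 -0.5 0" --pt "46 0 0 -0.8 0" --pt "54 0 0 -0.8 0" --pt "60 0 0 -0.8 0" --pt "60 0 0 -0.8 0" --pt "60 0 0 -15 0" --pt "60 0 0 -50 0" --pt "60 0 0 -90 0" --pt "60 0 0 -122 0" --pt "60 0 0 -122 0"

```text
clock: 20.7
ee_pos: [0.4412, -0.0972, 0.134]
ee_rot: [179.7, -0.0, 84.0]
force: [0.3, 0.3, -1.2]
finger_gap: 0.703
gripper_force: 0.0
```

```bash
python3 - <<'E'
from workcell import ctrl, eyes
from h import *
s=ctrl.read_state();print(s["q"],s["ee_pos"],s["ee_rot"])
c=eyes.read_camera("wrist");np.savez("w7.npz",**c);cv2.imwrite("pics/w7.png",cv2.resize(c["frame"][150:310,210:430,::-1],(770,560),interpolation=cv2.INTER_CUBIC))
E
```

```text
[-15.17644581  25.35091958  25.90229757 123.30144522 -19.19618849
  34.83799443  18.41168548] [ 0.44121265 -0.09721951  0.13399135] [ 1.79705215e+02 -3.35756675e-02  8.40015428e+01]
```

View pics/w7.png

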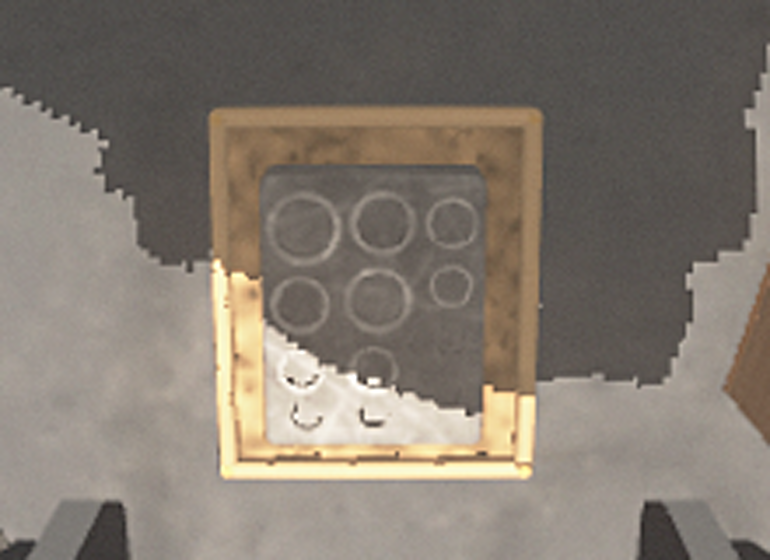

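Call:
send_rows --pt "48 15 0 0 1" --pt "48 50 -1 0 3" --pt "48 92 -1 0 5" --pt "48 134 -2 0 8" --pt "48 176 -2 0 10" --pt "48 218 -3 0 12" --pt "48 260 -3 0 15" --pt "48 300 -4 0 17" --pt "48 330 -4 0 18.5" --pt "48 343.5 -4 0 19" --pt "48 343.5 -4 0 19" --pt "48 343.5 -4 0 19"

```text
clock: 21.95
ee_pos: [0.4713, 0.2437, 0.1302]
ee_rot: [-180.0, 0.1, 65.0]
force: [-1.1, -0.6, 1.4]
finger_gap: 0.563
gripper_force: 0.0
```

```bash
python3 - <<'E'
from workcell import ctrl, eyes
from h import *
s=ctrl.read_state();print(s["q"],s["ee_pos"],s["ee_rot"])
c=eyes.read_camera("wrist");np.savez("w8.npz",**c);cv2.imwrite("pics/w8.png",cv2.resize(c["frame"][150:310,210:430,::-1],(770,560),interpolation=cv2.INTER_CUBIC))
c=dict(np.load("w7.npz"))
q=fray(c,[(284.6,197.4),(348.9,197.4),(348.3,276.6),(285.4,276.6)],.018)[:,:2]*1000
e=lambda a,b: round(np.degrees(np.arctan2(*(q[a]-q[b])[::-1])),1)
print(q.round(1).tolist(),q.mean(0).round(1),"len dir",e(0,3),e(1,2),"x dir",e(1,0),e(2,3))
E
```

```text
[-56.55596028  33.45741497  31.86306149 112.22133413 -25.96276401
  41.55477366 -34.12471271] [0.47129237 0.24365407 0.13018871] [-1.79987114e+02  8.28299614e-02  6.49785434e+01]
[[420.0, -64.8], [464.9, -69.5], [459.6, -128.4], [413.1, -123.5]] [439.4 -96.5] len dir 83.2 84.8 x dir -6.0 -6.0
```

View pics/w8.png

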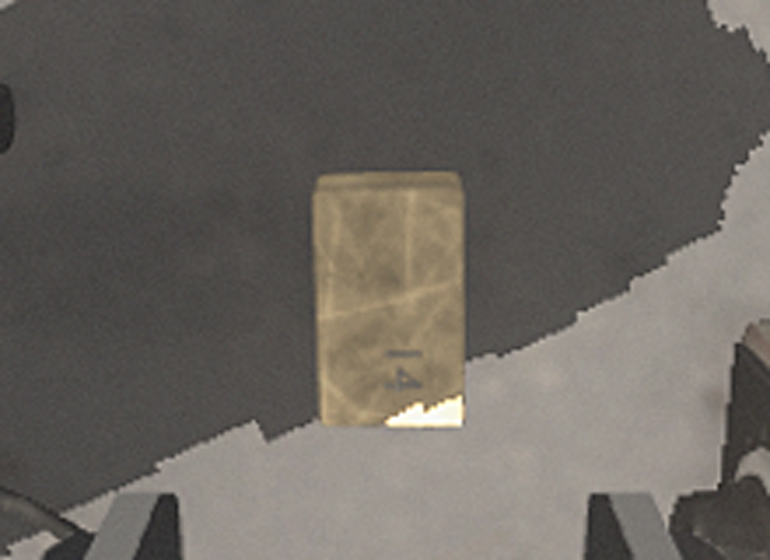

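The brass block's top face spans crop (313–463, 190–427) and is nearly square to the tool. The station knob is at the right edge, around (750,480).

```bash
python3 - <<'E'
from h import *
c=dict(np.load("w8.npz"))
q=fray(c,np.array([(314,190),(463,188),(463,427),(321,427)])/3.5+[210,150],.02)[:,:2]*1000
e=lambda a,b: round(np.degrees(np.arctan2(*(q[a]-q[b])[::-1])),1)
print(q.round(1).tolist(),q.mean(0).round(1),"len dir",e(0,3),e(1,2),"x dir",e(1,0),e(2,3))
d=q.mean(0)-[471.5,244.2]
a=np.radians(65);X=np.array([np.cos(a),np.sin(a)]);Y=np.array([np.sin(a),-np.cos(a)])
print("tool shift",(d@X).round(1),(d@Y).round(1))
k=fray(c,np.array([(750,340),(690,500)])/3.5+[210,150],.045)[:,:2]*1000
print("knob tool", ((k-q.mean(0))@np.c_[X,Y]).round(0))
P=cloud(dict(np.load("top0.npz"))).reshape(-1,3);P=P[(P[:,2]>.03)&(P[:,2]<.12)]
t=(P[:,:2]*1000-q.mean(0))@np.c_[X,Y];m=(abs(t)<[110,110]).all(1);t=np.c_[t,P[:,2]*1000][m]
print("near things (tool x,y,z)",t[np.argsort(abs(t[:,1]))][:12].round(0).tolist())
E
```

```text
[[469.3, 272.8], [496.0, 260.8], [475.7, 215.3], [449.2, 227.7]] [472.6 244.1] len dir 65.9 65.9 x dir -24.2 -25.0
tool shift 0.4 1.0
knob tool [[  1.  67.]
 [-31.  58.]]
near things (tool x,y,z) [[7.0, -5.0, 30.0], [-80.0, 51.0, 31.0], [-45.0, 55.0, 48.0], [-39.0, 55.0, 48.0], [-34.0, 55.0, 50.0], [-50.0, 55.0, 57.0], [-43.0, 56.0, 54.0], [-53.0, 56.0, 47.0], [-37.0, 56.0, 53.0], [-32.0, 56.0, 55.0], [-46.0, 57.0, 54.0], [-50.0, 57.0, 49.0]]
```

Call:
send_rows --pt "44 0.4 1 20 -0.6" --pt "44 0.4 1 50 -0.6" --pt "44 0.4 1 80 -0.6" --pt "44 0.4 1 105 -0.6" --pt "44 0.4 1 120 -0.6" --pt "44 0.4 1 125 -0.6" --pt "44 0.4 1 125 -0.6" --pt "15 0.4 1 125 -0.6" --pt "15 0.4 1 125 -0.6" --pt "15 0.4 1 125 -0.6" --pt "15 0.4 1 125 -0.6" --pt "15 0.4 1 125 -0.6" --pt "15 0.4 1 125 -0.6"

```text
clock: 23.3
ee_pos: [0.4732, 0.245, 0.007]
ee_rot: [179.9, -0.1, 65.6]
force: [-1.1, -3.3, 5.1]
finger_gap: 0.337
gripper_force: 59.8
```

Call:
send_rows --pt "15 0 0 -5 0" --pt "15 0 0 -25 0" --pt "15 0 0 -55 0" --pt "15 0 0 -85 0" --pt "15 0 0 -105 0" --pt "15 0 0 -110 0" --pt "15 0 0 -110 0"

```text
clock: 24.0
ee_pos: [0.4727, 0.2454, 0.1164]
ee_rot: [180.0, -0.1, 65.6]
force: [-0.7, 0.5, -2.9]
finger_gap: 0.336
gripper_force: 59.9
```

Call:
send_rows --pt "15 -10 3 0 -1" --pt "15 -32 11 0 -2" --pt "15 -64 22 0 -4" --pt "15 -98 33 0 -6" --pt "15 -132 45 0 -8" --pt "15 -166 57 0 -10" --pt "15 -200 68 0 -12" --pt "15 -234 80 0 -14" --pt "15 -266 91 0 -16" --pt "15 -296 101 0 -17" --pt "15 -316 108 0 -18" --pt "15 -324.8 111 0 -18.4" --pt "15 -324.8 111 0 -18.4" --pt "15 -324.8 111 0 -18.4"

```text
clock: 25.4
ee_pos: [0.4392, -0.096, 0.1154]
ee_rot: [-179.9, -0.0, 84.0]
force: [1.4, -0.1, -2.4]
finger_gap: 0.329
gripper_force: 59.8
```

Call:
send_rows --pt "15 0 0 8 0" --pt "15 0 0 24 0" --pt "15 0 0 40 0" --pt "15 0 0 48 0" --pt "15 0 0 50 0" --pt "15 0 0 50 0" --pt "15 0 0 50 0"

```text
clock: 26.1
ee_pos: [0.4398, -0.0967, 0.0662]
ee_rot: [180.0, 0.0, 84.0]
force: [0.6, -0.3, -2.4]
finger_gap: 0.337
gripper_force: 59.8
```

```bash
python3 - <<'E'
from workcell import ctrl, eyes
from h import *
P=[]
for i in range(4):
    c=eyes.read_camera("wrist"); s=ctrl.read_state();P.append(np.r_[s["ee_pos"]*1000,s["ee_rot"][2]])
print(np.round(P,1))
np.savez("w9.npz",**c);cv2.imwrite("pics/w9.png",cv2.resize(c["frame"][180:400,180:460,::-1],(764,600),interpolation=cv2.INTER_CUBIC))
E
```

```text
[[439.8 -96.7  66.3  84. ]
 [439.9 -96.7  66.3  84. ]
 [439.8 -96.7  66.2  84. ]
 [439.8 -96.7  66.2  84. ]]
```

View pics/w9.png

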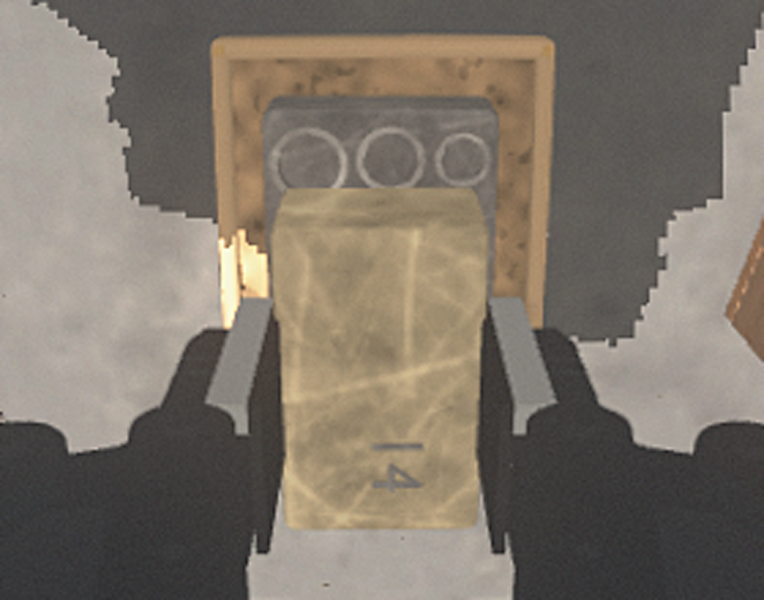

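The brass block is held level over the steel one, its top face at crop (276–486, 228–527). I'll check the fit along its length.

```bash
python3 - <<'E'
from h import *
c=dict(np.load("w9.npz"));f=2.7286
g=lambda p,z:(fray(c,np.array(p)/f+[180,180],z)[:,:2]*1000)
b=g([(276,228),(486,228),(478,527),(288,527)],.079);s=g([(264,112),(497,112)],.018)
a=np.radians(84);M=np.c_[[np.cos(a),np.sin(a)],[np.sin(a),-np.cos(a)]]
t=np.array([439.8,-96.7])
print("brass rel TCP",((b-t)@M).round(1).tolist(),"steel far edge",((s-t)@M).round(1).tolist())
E
```

```text
brass rel TCP [[24.6, -14.8], [24.6, 13.6], [-24.3, 14.5], [-24.3, -14.8]] steel far edge [[27.5, -23.0], [27.6, 21.9]]
```

Call:
send_rows --pt "15 -0.7 0 10 0" --pt "15 -0.7 0 24 0" --pt "15 -0.7 0 34 0" --pt "15 -0.7 0 38 0" --pt "15 -0.7 0 39 0" --pt "15 -0.7 0 39 0"

```text
clock: 26.9
ee_pos: [0.4395, -0.0975, 0.0268]
ee_rot: [-180.0, 0.0, 84.0]
force: [0.1, -0.9, -2.7]
finger_gap: 0.337
gripper_force: 59.8
```

Call:
send_rows --pt "15 0 0 1 0" --pt "15 0 0 1 0"

```text
clock: 27.1
ee_pos: [0.4396, -0.0974, 0.026]
ee_rot: [180.0, 0.0, 84.0]
force: [-0.2, 0.3, -2.6]
finger_gap: 0.333
gripper_force: 59.8
```

Call:
send_rows --pt "15 0 0 0.8 0" --pt "15 0 0 0.8 0"

```text
clock: 27.3
ee_pos: [0.4397, -0.0974, 0.0255]
ee_rot: [180.0, -0.0, 84.0]
force: [-2.2, 0.4, 11.0]
finger_gap: 0.328
gripper_force: 61.4
```

Seated. Releasing, then retreating.

Call:
send_rows --pt "15 0 0 -0.3 0" --pt "28 0 0 -0.5 0" --pt "38 0 0 -0.5 0" --pt "46 0 0 -0.5 0" --pt "46 0 0 -0.5 0" --pt "46 0 0 -12 0" --pt "46 0 0 -45 0" --pt "46 0 0 -85 0" --pt "46 0 0 -110 0" --pt "46 0 0 -110 0"

```text
clock: 28.3
ee_pos: [0.4408, -0.0975, 0.1384]
ee_rot: [179.7, -0.0, 84.0]
force: [0.2, -0.2, -1.2]
finger_gap: 0.534
gripper_force: 0.0
```

```bash
python3 - <<'E'
from workcell import ctrl, eyes
from h import *
c=eyes.read_camera("wrist");np.savez("w10.npz",**c)
a=cv2.resize(c["frame"][150:310,210:430,::-1],(770,560),interpolation=cv2.INTER_CUBIC)
d=eyes.read_camera("scene")["frame"][180:400,220:480,::-1]
cv2.imwrite("pics/w10.png",np.hstack([cv2.resize(a,(400,291)),cv2.resize(d,(344,291))]))
E
```

```text
(no output)
```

View pics/w10.png

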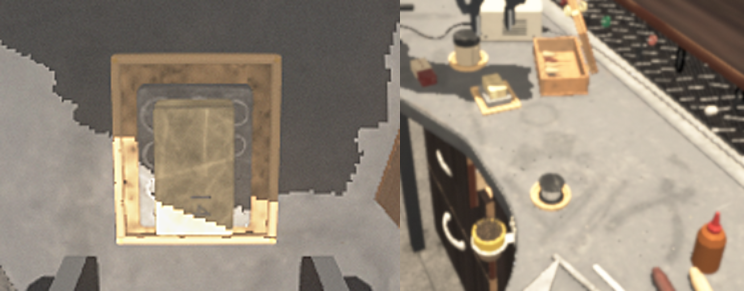

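The brass block is centred and flat on the steel one. The jar, spool and blocks are all in their trays, and the bottle is still standing.

```bash
python3 -c "
from workcell import ctrl
print(ctrl.job_done())"
```

```text
the job is handed in; nothing more can be done
None
```

I handed the job in at about 28 s: the flux jar, solder spool and steel block are flat in their trays, the brass block is flat and centred on the steel one, everything is let go, and the oil bottle was not touched.

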